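# Set up the blue foam scheme in the site model

### The job

The blue foam scheme is presented next: put its four foam blocks into the site model, the L-shaped block, the stepped terrace and the podium each lying flat, right way up, at the bottom of the dark sunken plot cut to its own outline, and the square tower standing upright in the square socket on top of the podium, down on the socket's floor. Leave the two timber blocks and the eraser where they lie.

Things in the scene. Friction and masses are not known exactly. Their poses are not given: they have to be found in the camera images.
- ell: L-shaped block of light blue foam, 50 (x) x 80 (y) x 30 (z) mm, 50 g. Origin: centre of the 50 x 80 outline, on the underside; z up. It fills x -25 to 0 over its whole length, and x 0 to 25 only where y is 0 to 40 mm: the quarter at +x, -y is missing. The flanks x = -25 and x = +25 face each other at y = 0 to 40 mm.
- terrace: Stepped terrace of light blue foam, 34 (x) x 92 (y) mm, 50 g, rising along +y in three steps: 26 mm high for y below -14 mm, 35 mm for y -14 to 16, 45 mm for y above 16 mm. Origin: centre of the 34 x 92 outline, on the underside; z up.
- podium: Low oblong block of light blue foam, 62 (x) x 92 (y) x 28 (z) mm, 60 g, with a square, darker-floored socket in its top: 52 x 52 mm, 6 mm deep (floor 22 mm over the underside), centred at x = 0, y = -14 mm. Origin: centre of the 62 x 92 outline, on the underside; z up.
- tower: Square tower of light blue foam, 44 x 44 mm in plan, 58 mm tall, 50 g, standing upright. Origin: centre of the underside; x and y square to its sides, z up. It has 4 mm to spare all round in the podium's socket and may stand there at any quarter turn.
- plot_ell: Fixed white card tile, 124 mm square, top at z = 14 mm, on a grey board, with a dark-floored L-shaped pocket: 60 (x) x 90 (y) mm less the quarter x > 5, y < -5 mm; it takes the L-block with 5 mm to spare, only with its x, y axes along the tile's. Trees on the filled quarter, more at corners, 22 mm tall. Pocket floor z = 6 mm. Origin: tile centre at desk height; x, y along the sides, z up.
- plot_terrace: Fixed white card tile, 124 mm square, top at z = 14 mm, on a grey board, with a dark-floored narrow oblong pocket, 44 (x) x 102 (y) mm, 5 mm larger all round than the terrace, either way round. Pocket floor z = 6 mm, walls upright. Houses and trees up to 22 mm tall stand only at the tile's corners. Origin: pocket centre (= tile centre) at desk height; x, y along the tile's sides, z up.
- plot_podium: Fixed white card tile, 124 mm square, top at z = 14 mm, on a grey board, with a dark-floored wide oblong pocket, 72 (x) x 102 (y) mm, 5 mm larger all round than the podium, either way round. Pocket floor z = 6 mm, walls upright. Houses and trees up to 22 mm tall stand only at the tile's corners. Origin: pocket centre (= tile centre) at desk height; x, y along the tile's sides, z up.
- timber_oblong: Brown timber block, 30 x 50 x 22 mm, loose; belongs to another scheme, to be left alone. Origin: centre of the underside.
- timber_cube: Brown timber cube, 34 mm, loose; belongs to another scheme, to be left alone. Origin: centre of the underside.
- eraser: Eraser with a dark blue sleeve and a white end, 22 x 52 x 13 mm, loose; to be left alone. Origin: centre of the underside.
Mind the look-alikes: they are no part of the job. What is shaped like the tower but orange or purple is not meant.

How it is judged:
At the end, for the whole second after the job is handed in: L-block, terrace and podium lie flat on the floor of their own pockets (2.5 mm in height, 10 mm off centre, lined up within 0.25 rad); the tower stands upright on the socket floor (8 mm off its centre per axis); all at rest; timber blocks and eraser within 15 mm of their start (z of ell in the frame of plot_ell between 0.004 and 0.0085 m and horizontal distance between ell and plot_ell below 0.01 m and angle between each of ell, terrace, podium, tower's own z axis and vertical below 0.06 rad and angle between the y axis of ell and the y axis of plot_ell, either way round below 0.25 rad and z of terrace in the frame of plot_terrace between 0.004 and 0.0085 m and horizontal distance between terrace and plot_terrace below 0.01 m and angle between the y axis of terrace and the y axis of plot_terrace, either way round below 0.25 rad and z of podium in the frame of plot_podium between 0.004 and 0.0085 m and horizontal distance between podium and plot_podium below 0.01 m and angle between the y axis of podium and the y axis of plot_podium, either way round below 0.25 rad and x of tower in the frame of podium between -0.008 and 0.008 m and y of tower in the frame of podium between -0.022 and -0.006 m and z of tower in the frame of podium between 0.02 and 0.0245 m and linear speed of each of ell, terrace, podium, tower below 0.01 m/s and distance of each of timber_oblong, timber_cube, eraser from where it was at the start of the episode below 0.015 m); the robot touches nothing.
It fails at once if a timber block or the eraser was disturbed (moved more than 15 mm) (distance of any of timber_oblong, timber_cube, eraser from where it was at the start of the episode above 0.015 m).
It also fails if it takes over 112 s, if anything falls off the work surface, if the arm or the gripper's body presses on something with over 40 N, if the wrist force passes 120 N, or if a joint passes its speed limit or range.

### The arm

A 6-joint arm with a two-finger parallel gripper is mounted at the origin on the work surface; the furniture and walls round the work are solid. World frame = base frame: x ahead of the robot, y to its left, z up, the work surface at z = 0. Lengths are in m, angles in rad, forces in N, time in s.
With the tool pointing down it reaches from about 0.25 to 0.775 m from the base axis. Payload 4 kg.
Tool frame: the origin (TCP) lies at the very end of the fingers, on their centre line; the grasp point (between the pads) lies 19 mm behind it; z points along the fingers, y is the line along which they close (so a half turn about z gives the same grasp; the last joint's range is limited). The gripper opens to 94 mm and grips with 3 to 60 N. Pads are 16 mm wide; open, the fingers measure 119 mm over their backs; the gripper's body (75 mm by 177 mm) begins 78 mm behind the grasp point.
Start: joints at [1.141, 0.087, 1.371, -0, 1.684, -0.103], TCP at [0.177, 0.521, 0.206] pointing down, gripper open.
Joint ranges: [-3.1, 3.1], [-0.76, 2.03], [0.27, 2.55], [-1.08, 4.22], [0.17, 2.65], [-2.57, 2.57]. Speed limits (rad/s): [2.79, 2.79, 3.14, 3.14, 3.14, 3.14].

### API

Orientations are given as [roll, pitch, yaw] about the fixed x, y, z axes, in that order (R = Rz(yaw) Ry(pitch) Rx(roll)).
In Python, from bench import robot gives the robot as it stands. The module is installed in compiled form; this text tells all that it offers.
- The arm moves only by the tool move_arm, never from a script. Its argument "deltas" is one flat list of numbers, 7 for each row, row after row: the turn, a rotation vector about the tool's x, y, z in rad, then the shift along the tool's x, y, z in cm, then the closure, from -1 (fully open) to 1 (shut). A call has 1 to 8 rows; each row is the pose to reach, as a shift and turn from the pose commanded when the call began, along the tool's axes at that moment; what a row does not reach only later rows make up. A row lasts 1/10 s, in which the tool goes at most 50 mm and 8.59 degrees, less where a joint would pass 70% of its speed; a pose out of reach is approached as far as the arm can. A call with a gripper value outside its range is refused whole. The fingers move at their own pace and stop on an object; the grip force is fixed at half the most. Time passes only in rows, so rows that repeat a pose let the fingers close. It gives the time, the measured TCP pose, the force, the opening and the grip force at its end, in the units of the state.
- robot.get_obs(): the state, without advancing time (a new reading comes with each control period).
- robot.snapshot(name): name is "scene" or "top" or "wrist"; returns a dict with "image" (400x640x3 uint8, red, green, blue), "depth" (400x640 float32, m along the optical axis (not along the pixel's ray), 0 where there is no reading), "fov_y" (degrees; the focal length in pixels is half the picture's height over the tangent of half this angle, whatever the lens; pixels are square), "cx", "cy" (the principal point, pixels), "origin" and "orientation" of the camera in the world; the wrist camera has in their place "T_tool_cam" (4x4, takes a point from camera to tool coordinates, whose origin is the TCP and whose axes are the flange's). Camera axes: x right, y up, looking along -z (the intrinsics and any distortion apply to the point x, -y, -z); pixel columns grow to the right and rows downward; lengths in m; the calibration is good to about 2 mm. A picture is of the moment at which its call begins: read the wrist's pose just before it.
- robot.close_job(): hands the job in; it is judged then, once.
The state is a dict: "time": time; "joint_positions": joint angles; "qvel": joint speeds; "joint_torque": joint torques, N m; "tool_pos": TCP position; "ee_rot": TCP orientation; "wrist_force": force on the tool from outside, world axes, zero at the start; "wrist_torque": the same for the moment, N m; "width": finger opening in m; "finger_force": force on a finger pad.
Only numpy, scipy, OpenCV 4.12 (cv2) and the standard library are available. Lean on these libraries where they do the work, as an engineer would, in place of code of your own. Each camera call takes 0.05 s, during which the arm holds its last target. There are 200 camera calls.

## Working session

There is one attempt and no reset: what is moved stays moved. The work goes in short steps, Python scripts to look and compute and a tool call to move; the robot and the scene stay as the last step left them, time stands still between calls to the robot, and variables do not carry over. Pictures are saved under pics/ and viewed, at most 14 in all, crops included, and the job is handed in when it is done.

Besides the shell and the picture viewer there is one more tool, called by a JSON object that holds its "method" and its "body", one argument or row to a line. move_arm: Moves the arm, as the interface text tells. Its arguments: {"type":"object","properties":{"deltas":{"type":"array","items":{"type":"number"}}},"required":["deltas"]}

```bash
mkdir -p pics; python3 - <<'E'
from bench import robot
import numpy as np,cv2
o=robot.get_obs();print({k:np.round(v,3) for k,v in o.items()})
for n in("top","scene"):
    s=robot.snapshot(n);np.savez(n+".npz",**s)
    print(n,s["fov_y"],s["cx"],s["cy"],s["origin"],s["orientation"],[k for k in s])
    cv2.imwrite(f"pics/{n}0.png",s["image"][:,:,::-1])
E
```

```text
{'time': np.float64(0.0), 'joint_positions': array([ 1.141,  0.088,  1.372, -0.   ,  1.684, -0.103]), 'qvel': array([ 0.001, -0.   ,  0.002,  0.001, -0.001, -0.   ]), 'joint_torque': array([-1.0000e-03, -3.4018e+01, -3.0243e+01,  7.2000e-02,  3.3000e-02,
       -0.0000e+00]), 'tool_pos': array([0.176, 0.52 , 0.204]), 'ee_rot': array([-3.139, -0.   ,  2.815]), 'wrist_force': array([-0.525, -0.368, -0.002]), 'wrist_torque': array([-0.013,  0.032,  0.006]), 'finger_force': np.float64(0.0), 'width': np.float64(0.094)}
top 52.90434027856633 321.1757439804406 197.6737532332823 [ 0.2339298  -0.07201469  1.05749246] [ 2.07770424e-01  2.44180110e-04 -1.34720122e+00] ['image', 'depth', 'fov_y', 'cx', 'cy', 'origin', 'orientation']
scene 56.13403522878044 320.9751632833211 194.5628832119265 [-0.09753671  0.58910921  0.50480225] [ 1.05029458  0.0164123  -2.42247195] ['image', 'depth', 'fov_y', 'cx', 'cy', 'origin', 'orientation']
```

View pics/top0.png

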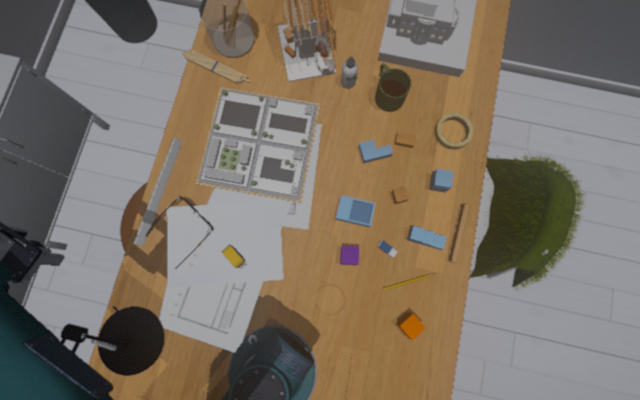

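View pics/scene0.png

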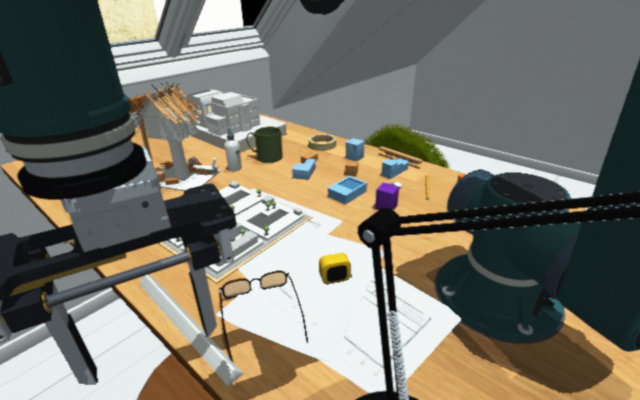

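The top view shows the blue L at about (376,150), the tower (442,180), the podium (356,211) and the terrace (427,237). The model tiles are at (240,112), (288,122), (228,158) and (278,168). Next I'll rectify this to world coordinates.

```bash
cat > h.py <<'E'
import numpy as np,cv2
from scipy.spatial.transform import Rotation as Rn
def cloud(s,T=None):
    d=s["depth"];h,w=d.shape;f=h/2/np.tan(np.radians(s["fov_y"])/2)
    v,u=np.mgrid[:h,:w]
    c=np.stack([(u-s["cx"])/f*d,-(v-s["cy"])/f*d,-d],-1)
    if T is None:
        R=Rn.from_euler("xyz",s["orientation"]).as_matrix();t=np.array(s["origin"])
    else: R,t=T[:3,:3],T[:3,3]
    P=c@R.T+t; P[d<=0]=np.nan
    return P
def blue(img):
    H=cv2.cvtColor(np.ascontiguousarray(img),cv2.COLOR_RGB2HSV)
    return ((H[...,0]>97)&(H[...,0]<113)&(H[...,1]>85)&(H[...,2]>80)).astype(np.uint8)
E
python3 - <<'E'
from h import *
s=dict(np.load("top.npz"));P=cloud(s);im=s["image"]
for u,v in[(376,150),(442,180),(356,211),(427,237),(240,112),(288,122),(228,158),(278,168),(405,140),(400,195),(387,248),(350,255),(412,325),(392,90),(453,130),(349,70),(455,233),(270,370)]:
    print((u,v),P[v,u].round(3),im[v,u])
m=blue(im);n,l,st,c=cv2.connectedComponentsWithStats(m)
for i in range(1,n):
    if st[i,4]>120:
        q=P[l==i];z=np.nanmax(q[:,2]);r=cv2.minAreaRect(q[q[:,2]>.012][:,:2].astype(np.float32)*1000) 
        print(c[i].round(),st[i,4],'z',round(float(z),3),r)
# white tiles / dark pockets
dk=((im.max(-1)<95)&(np.abs(P[...,2]-.008)<.02)).astype(np.uint8)
dk=cv2.morphologyEx(dk,cv2.MORPH_OPEN,np.ones((3,3)))
n,l,st,c=cv2.connectedComponentsWithStats(dk)
for i in range(1,n):
    if st[i,4]>250:
        q=P[l==i];print('dark',c[i].round(),st[i,4],np.nanmedian(q,0).round(3),cv2.minAreaRect(q[:,:2].astype(np.float32)*1000))
# ortho
sc=cv2.resize(im[80:270,190:480],None,fx=2.7,fy=2.7,interpolation=cv2.INTER_CUBIC)
cv2.imwrite("pics/crop.png",sc[:,:,::-1])
E
```

```text
(376, 150) [ 0.605 -0.138  0.031] [114 136 156]
(442, 180) [ 0.553 -0.317  0.057] [115 139 158]
(356, 211) [ 0.432 -0.12   0.022] [ 86 107 132]
(427, 237) [ 0.404 -0.31   0.033] [115 144 166]
(240, 112) [0.639 0.253 0.005] [88 84 82]
(288, 122) [0.64  0.115 0.005] [90 85 85]
(228, 158) [0.5   0.248 0.012] [128 136 112]
(278, 168) [0.506 0.111 0.001] [91 89 90]
(405, 140) [ 0.654 -0.21   0.021] [149 109  64]
(400, 195) [ 0.496 -0.222  0.036] [145 107  63]
(387, 248) [ 0.357 -0.219  0.01 ] [ 62  85 109]
(350, 255) [ 0.314 -0.126  0.057] [103  59 127]
(412, 325) [ 0.185 -0.304  0.06 ] [171  94   0]
(392, 90) [nan nan nan] [61 44 30]
(453, 130) [ 0.721 -0.338 -0.001] [161 125  78]
(349, 70) [ 0.784 -0.022  0.091] [150 149 151]
(455, 233) [ 0.436 -0.388  0.001] [89 68 45]
(270, 370) [ 0.049 -0.012  0.222] [48 55 57]
[360. 212.] 331 z 0.03 ((432.84967041015625, -130.64224243164062), (49.389915466308594, 49.37758255004883), 3.004112958908081)
dark [240. 114.] 758 [0.631 0.253 0.006] ((631.7763061523438, 253.23744201660156), (67.8844985961914, 97.75609588623047), 3.3833093643188477)
dark [28
[... 152 characters left out ...]
 393 [0.496 0.123 0.006] ((500.5954895019531, 110.35905456542969), (53.60477828979492, 83.02078247070312), 2.542515277862549)
dark [146. 254.] 614 [ 0.2    0.381 -0.   ] ((208.21754455566406, 398.3133544921875), (101.19956970214844, 87.23571014404297), 89.86929321289062)
dark [132. 340.] 3249 [0.    0.347 0.018] ((-6.288124084472656, 355.6046142578125), (163.4013671875, 162.09661865234375), 14.599374771118164)
dark [245. 356.] 2196 [0.013 0.086 0.002] ((26.591896057128906, 56.77587890625), (117.28227233886719, 291.1815490722656), 40.506988525390625)
dark [304. 387.] 363 [-0.019 -0.088  0.014] ((-16.27720832824707, -89.48184204101562), (34.41668701171875, 81.26824951171875), 68.4872817993164)
```

View pics/crop.png

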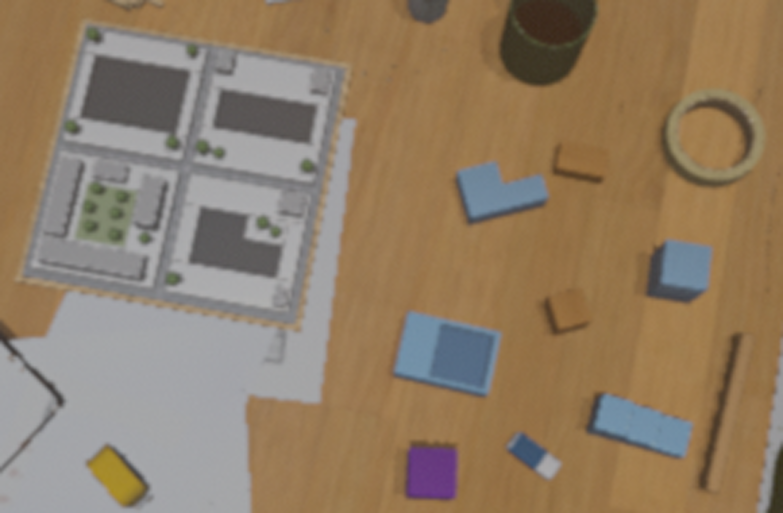

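The crop confirms the ell and its pocket face the same way: the missing quarter is at the upper right in both. The podium's socket is at its right (-y) end. Next I'll get the block poses.

```bash
python3 - <<'E'
from h import *
s=dict(np.load("top.npz"));P=cloud(s);im=s["image"].astype(int)
m=((im[...,2]-im[...,0]>22)&(im[...,1]>im[...,0]+8)&(P[...,2]>.016)&(P[...,0]>.2)).astype(np.uint8)
n,l,st,c=cv2.connectedComponentsWithStats(m)
for i in range(1,n):
    if st[i,4]>60:
        q=P[l==i];zm=np.nanpercentile(q[:,2],95);print(c[i].round(),st[i,4],zm.round(3),[np.round(a,1) for a in cv2.minAreaRect(q[:,:2].astype(np.float32)*1000)], (q[:,:2].mean(0)*1000).round(1))
# terrace height along y, all four extents
E
```

```text
[373. 151.] 394 0.033 [array([ 610. , -136.1]), array([48.7, 77.8]), np.float64(26.9)] [ 601.9 -131.8]
[443. 178.] 272 0.061 [array([ 559.4, -319.5]), array([42.6, 42.2]), np.float64(3.0)] [ 558.4 -319.4]
[355. 211.] 809 0.031 [array([ 432.9, -117.5]), array([89.6, 61.2]), np.float64(89.6)] [ 432.5 -117.6]
[427. 237.] 461 0.047 [array([ 404. , -311.5]), array([90.1, 33. ]), np.float64(86.4)] [ 403.1 -310.1]
```

```bash
python3 - <<'E'
from h import *
for nm in("top","scene"):
    s=dict(np.load(nm+".npz"));P=cloud(s).reshape(-1,3)
    q=P[(P[:,2]>.07)&(P[:,2]<.5)&(P[:,0]>.2)&(P[:,0]<.86)&(np.abs(P[:,1])<.45)]
    k=np.round(q[:,:2]/.03).astype(int);u,inv,ct=np.unique(k,axis=0,return_inverse=True,return_counts=True)
    print(nm,[(tuple((a*3).tolist()),int(ct[i]),int(q[inv.ravel()==i,2].max()*1000)) for i,a in enumerate(u) if ct[i]>4])
s=dict(np.load("top.npz"));P=cloud(s).reshape(-1,3);im=s["image"].reshape(-1,3).astype(int)
# terrace profile along y
c=np.array([.404,-.3115]);a=np.radians(-3.6);d=P[:,:2]-c
ly=d@[-np.sin(a),np.cos(a)];lx=d@[np.cos(a),np.sin(a)]
for y in range(-40,41,10):
    k=(abs(lx)<.01)&(abs(ly-y/1e3)<.005);print(y,np.nanmedian(P[k,2]).round(4))
E
```

```text
top [((72, -15), 43, 96), ((72, -12), 6, 95), ((75, -18), 39, 96), ((75, -15), 15, 93), ((75, -12), 58, 96), ((78, -18), 30, 98), ((78, -12), 17, 95), ((78, -9), 6, 96), ((78, -3), 142, 133), ((78, 0), 42, 115), ((78, 9), 5, 183), ((78, 12), 6, 190), ((78, 33), 15, 137), ((81, -18), 43, 97), ((81, -15), 64, 94), ((81, -12), 73, 95), ((81, -3), 35, 134), ((81, 0), 19, 118), ((81, 3), 5, 196), ((81, 6), 29, 198), ((81, 9), 97, 210), ((81, 12), 247, 221), ((81, 15), 86, 223), ((81, 27), 44, 134), ((81, 30), 217, 136), ((81, 33), 140, 135), ((81, 36), 90, 134), ((81, 39), 14, 135), ((84, 3), 17, 204), ((84, 6), 219, 221), ((84, 9), 288, 233), ((84, 12), 202, 235), ((84, 15), 124, 240), ((84, 27), 137, 135), ((84, 30), 20, 115), ((84, 33), 63, 164), ((84, 39), 66, 135), ((87, 3), 9, 198), ((87, 6), 35, 229), ((87, 9), 38, 231), ((87, 12), 13, 230), ((87, 27), 18, 133), ((87, 30), 26, 150), ((87, 39), 25, 133)]
scene [((75, -18), 10, 95), ((75, -15), 46, 95), ((75, -12), 94, 96), ((75, -9), 14, 92), ((78, -18), 39, 95), ((78, -9), 49, 95), ((78, -3), 57, 119), ((78, 0), 83, 123), ((78, 12), 9, 188), ((81, -18), 50, 96), ((81, -15), 66, 95), ((81, -12), 26, 95), ((81, -9), 6, 90), ((81, -3), 17, 136), ((81, 0), 61, 131), ((81, 6), 8, 176), ((81, 9), 23, 208), ((81, 12), 226, 217), ((81, 15), 82, 222), ((84, -9), 10, 85), ((84, 6), 147, 220), ((84, 9), 220, 228), ((84, 12), 138, 239), ((84, 15), 369, 266), ((84, 18), 27, 269), ((87, 6), 13, 222), ((87, 9), 16, 229), ((87, 12), 31, 241), ((87, 15), 84, 262), ((87, 18), 8, 259)]
-40 0.0257
-30 0.0263
-20 0.0268
-10 0.0359
0 0.0359
10 0.0355
20 0.0455
30 0.0449
40 0.0428
```

```bash
cat > to.py <<'E'
import sys,numpy as np
from bench import robot
from scipy.spatial.transform import Rotation as Rn
def delta(x,y,z,yaw):
    o=robot.get_obs();R=Rn.from_euler("xyz",o["ee_rot"]);G=Rn.from_euler("xyz",[np.pi,0,np.radians(yaw)])
    return (R.inv()*G).as_rotvec().round(3),(R.inv().apply(np.array([x,y,z])-o["tool_pos"])*100).round(2)
if __name__=="__main__":
    a=np.array(sys.argv[1:],float).reshape(-1,4)
    for r in a: print(r,*delta(*r))
E
python3 to.py .433 -.1025 .2 89.6 .433 -.1025 .01 89.6
```

```text
[ 0.433  -0.1025  0.2    89.6   ] [-2.000e-03  1.000e-03  1.251e+00] [-44.3  -50.76   0.53]
[ 4.330e-01 -1.025e-01  1.000e-02  8.960e+01] [-2.000e-03  1.000e-03  1.251e+00] [-44.31 -50.72  19.53]
```

{"method": "move_arm", "body": {
  "deltas": [0,0,0.14,-3.2,-3.6,0,-1,0,0,0.28,-6.4,-7.3,0,-1,0,0,0.42,-9.6,-11,0,-1,0,0,0.56,-12.8,-14.6,0,-1,0,0,0.7,-16,-18.3,0,-1,0,0,0.84,-19.2,-22,0,-1,0,0,0.98,-22.4,-25.6,0,-1,0,0,1.12,-25.6,-29.3,0,-1]
}}

```text
time: 0.9
tool_pos: [0.325, 0.1595, 0.2052]
ee_rot: [3.141, -0.0, 1.69]
wrist_force: [0.9, 0.2, -0.0]
width: 0.0941
finger_force: 0.0
```

```bash
python3 to.py .433 -.1025 .2 89.6
```

```text
[ 0.433  -0.1025  0.2    89.6   ] [ 0.    -0.     0.126] [-27.29   7.62   0.52]
```

{"method": "move_arm", "body": {
  "deltas": [0,0,0.06,-4.5,1.3,0,-1,0,0,0.126,-9,2.6,0,-1,0,0,0.126,-13.5,3.8,0.2,-1,0,0,0.126,-18,5.1,0.5,-1,0,0,0.126,-22.5,6.3,0.5,-1,0,0,0.126,-27.3,7.6,0.5,-1,0,0,0.126,-27.3,7.6,0.5,-1]
}}

```text
time: 1.6
tool_pos: [0.4347, -0.1049, 0.199]
ee_rot: [-3.139, 0.001, 1.562]
wrist_force: [0.2, 0.0, 0.8]
width: 0.0942
finger_force: 0.0
```

```bash
cat >> h.py <<'E'
def wrist():
    from bench import robot
    o=robot.get_obs();s=robot.snapshot("wrist")
    T=np.eye(4);T[:3,:3]=Rn.from_euler("xyz",o["ee_rot"]).as_matrix();T[:3,3]=o["tool_pos"]
    return s,cloud(s,T@np.array(s["T_tool_cam"])),o
def blocks(s,P,zmin=.016):
    im=s["image"].astype(int)
    m=((im[...,2]-im[...,0]>22)&(im[...,1]>im[...,0]+8)&(P[...,2]>zmin)).astype(np.uint8)
    n,l,st,c=cv2.connectedComponentsWithStats(m)
    for i in range(1,n):
        if st[i,4]>400:
            q=P[l==i];r=cv2.minAreaRect(q[:,:2].astype(np.float32)*1000)
            print(c[i].round(),st[i],np.nanpercentile(q[:,2],90).round(4),[np.round(a,1) for a in r])
E
python3 - <<'E'
from h import *
s,P,o=wrist();print(s["T_tool_cam"].round(3),s["fov_y"],s["cx"],s["cy"],o["tool_pos"])
blocks(s,P);cv2.imwrite("pics/w1.png",s["image"][:,:,::-1])
E
python3 to.py .433 -.1025 .01 89.6
```

```text
[[-0.001  0.967  0.256  0.073]
 [ 1.     0.001  0.     0.   ]
 [ 0.     0.256 -0.967 -0.177]
 [ 0.     0.     0.     1.   ]] 68.78204827477923 317.96275998587754 197.9784231997038 [ 0.43471381 -0.10493267  0.19900533]
[319. 190.] [ 294  154   51   73 3628] 0.0268 [array([ 435.8, -116.9]), array([91.9, 61.3]), np.float64(89.6)]
[456. 200.] [ 428  168   54   73 2135] 0.029 [array([ 613.1, -135.5]), array([50.5, 80.4]), np.float64(27.5)]
[299. 340.] [288 328  24  25 577] 0.0341 [array([ 413.3, -219.9]), array([275.7,  32.6]), np.float64(86.2)]
[415. 344.] [ 393  329   42   33 1203] 0.057 [array([ 562.3, -319.3]), array([44.6, 45. ]), np.float64(3.3)]
[ 4.330e-01 -1.025e-01  1.000e-02  8.960e+01] [-0.003 -0.001  0.   ] [-0.04 -0.05 18.92]
```

View pics/w1.png

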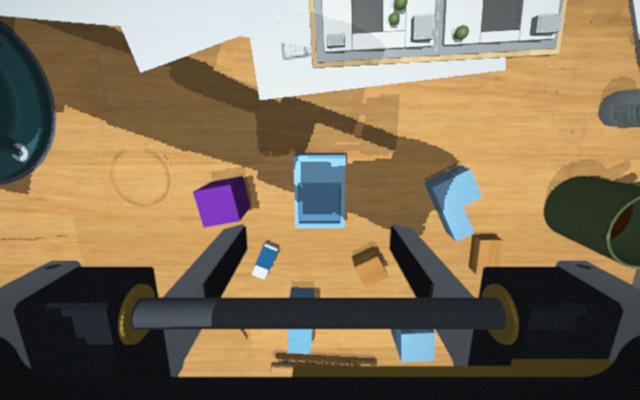

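The wrist view has the podium at (319,190), squarely between the fingers, with the purple block and eraser clear of them. I'll descend and grip it.

{"method": "move_arm", "body": {
  "deltas": [0,0,0,0,0,5,-1,0,0,0,0,0,10,-1,0,0,0,0,0,15,-1,0,0,0,0,0,18,-1,0,0,0,0,0,18.9,-1,0,0,0,0,0,18.9,-1,0,0,0,0,0,18.9,0.4,0,0,0,0,0,18.9,0.4]
}}

```text
time: 2.45
tool_pos: [0.4362, -0.1006, 0.014]
ee_rot: [3.137, 0.002, 1.569]
wrist_force: [0.6, 0.7, -0.2]
width: 0.0811
finger_force: 0.0
```

{"method": "move_arm", "body": {
  "deltas": [0,0,0,0,0,0,0.6,0,0,0,0,0,0,0.6,0,0,0,0,0,0,0.6,0,0,0,0,0,0,0.6,0,0,0,0,0,-1,0.6]
}}

```text
time: 2.95
tool_pos: [0.4329, -0.0999, 0.0206]
ee_rot: [-3.139, -0.001, 1.569]
wrist_force: [0.1, 0.3, -0.8]
width: 0.0618
finger_force: 30.0
```

```bash
cat > to.py <<'E'
# cmd.json tracks the commanded pose x,y,z,yaw(rad).  usage: to.py done dx dy dz(cm) turn | to.py x y z yawdeg ...
import sys,json,numpy as np
x,y,z,w=json.load(open("cmd.json"))
X=np.array([np.cos(w),np.sin(w)]);Y=np.array([np.sin(w),-np.cos(w)])
a=sys.argv[1:]
if a[0]=="done":
    dx,dy,dz,t=map(float,a[1:5]);p=np.array([x,y])+(X*dx+Y*dy)/100
    x,y,z,w=p[0],p[1],z-dz/100,w-t;json.dump([x,y,z,w],open("cmd.json","w"));a=a[5:]
    X=np.array([np.cos(w),np.sin(w)]);Y=np.array([np.sin(w),-np.cos(w)]);print("cmd",np.round([x,y,z,w],4))
for r in np.array(a,float).reshape(-1,4):
    d=r[:2]-[x,y];print(r,"turn",round(w-np.radians(r[3]),3),"shift",np.round([d@X*100,d@Y*100,(z-r[2])*100],2))
E
echo "[0.4347,-0.1001,0.022,1.569]">cmd.json
python3 to.py .4347 -.1001 .16 89.9 .631 .2695 .16 92.7
```

```text
[ 0.4347 -0.1001  0.16   89.9   ] turn -0.0 shift [  0.    0.  -13.8]
[ 0.631   0.2695  0.16   92.7   ] turn -0.049 shift [ 37.    19.56 -13.8 ]
```

{"method": "move_arm", "body": {
  "deltas": [0,0,0,0,0,-5,0.6,0,0,0,0,0,-10,0.6,0,0,-0.05,4.2,2.2,-13,0.6,0,0,-0.05,8.6,4.5,-13.8,0.6,0,0,-0.05,13,6.8,-13.8,0.6,0,0,-0.05,17.4,9.1,-13.8,0.6,0,0,-0.05,21.8,11.4,-13.8,0.6,0,0,-0.05,26,13.7,-13.8,0.6]
}}

```text
time: 3.75
tool_pos: [0.5707, 0.159, 0.1596]
ee_rot: [-3.141, 0.0, 1.619]
wrist_force: [1.4, -0.8, -1.2]
width: 0.062
finger_force: 30.0
```

```bash
python3 to.py done 26 13.7 -13.8 -.05 .631 .2695 .16 92.7
```

```text
cmd [0.5722 0.1597 0.16   1.619 ]
[ 0.631   0.2695  0.16   92.7   ] turn 0.001 shift [10.69  6.41  0.  ]
```

```bash
python3 - <<'E'
from h import *
s,P,o=wrist();np.savez("w2.npz",P=P,**s)
blocks(s,P,-1);cv2.imwrite("pics/w2.png",s["image"][:,:,::-1])
# tool-frame cloud of held podium
T=np.array(s["T_tool_cam"]);Q=cloud(s,T);im=s["image"].astype(int)
m=(im[...,2]-im[...,0]>22)&(im[...,1]>im[...,0]+8)&(Q[...,2]>-.03)&(Q[...,2]<.02)
q=Q[m];print("held",q[:,2].min(),np.median(q[:,2]),cv2.minAreaRect(q[:,:2].astype(np.float32)*1000))
E
```

```text
[318. 243.] [  265   189   107   110 11080] 0.1739 [array([589.6, 105.6]), array([ 94.3, 167.9]), np.float64(3.0)]
[314. 330.] [272 328  93   6 485] 0.2719 [array([572.7, 138.1]), array([60.8, 85.6]), np.float64(1.6)]
held -0.01925953143039777 -0.0130815551987708 ((-17.044456481933594, 1.3054370880126953), (93.08963775634766, 64.60013580322266), 0.10283631831407547)
```

View pics/w2.png

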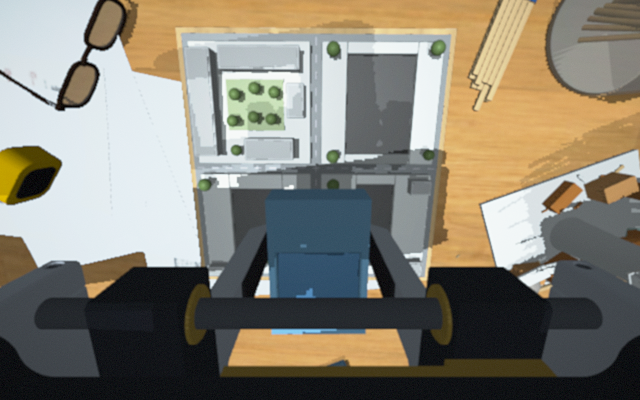

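The wrist view shows the held podium level between the fingers and its pocket clear at columns 345–417, rows 53–155. I'll measure the pocket relative to the commanded pose.

```bash
cat >> h.py <<'E'
def cmdT():
    import json
    x,y,z,w=json.load(open("cmd.json"));T=np.eye(4)
    T[:3,:3]=Rn.from_euler("xyz",[np.pi,0,w]).as_matrix();T[:3,3]=[x,y,z];return T
def pocket(s,u0,u1,v0,v1):
    "dark pocket in a pixel window, in cmd-world mm"
    P=cloud(s,cmdT()@np.array(s["T_tool_cam"]));m=np.zeros(P.shape[:2],np.uint8)
    im=s["image"];z=P[...,2];g=(im.max(-1)<120)
    zt=np.nanmedian(z[v0:v1,u0:u1][im[v0:v1,u0:u1].min(-1)>150]);zf=np.nanmedian(z[v0:v1,u0:u1][g[v0:v1,u0:u1]])
    m[v0:v1,u0:u1]=(z<(zt+zf)/2)[v0:v1,u0:u1]
    m=cv2.morphologyEx(m,cv2.MORPH_OPEN,np.ones((5,5)))
    n,l,st,c=cv2.connectedComponentsWithStats(m);i=1+np.argmax(st[1:,4]);q=P[l==i]
    print("z tile/floor",zt.round(4),zf.round(4),st[i],[np.round(a,1) for a in cv2.minAreaRect(q[:,:2].astype(np.float32)*1000)])
E
python3 - <<'E'
from h import *
s=dict(np.load("w2.npz"));pocket(s,325,435,40,165)
E
```

```text
z tile/floor 0.0124 0.0046 [ 344   54   72  100 6596] [array([633.4, 251.6]), array([ 72.1, 102.6]), np.float64(2.3)]
```

```bash
python3 to.py .632 .2686 .16 92.5 .632 .2686 .018 92.5
```

```text
[ 0.632   0.2686  0.16   92.5   ] turn 0.005 shift [10.59  6.5   0.  ]
[6.320e-01 2.686e-01 1.800e-02 9.250e+01] turn 0.005 shift [10.59  6.5  14.2 ]
```

{"method": "move_arm", "body": {
  "deltas": [0,0,0.005,4,2.4,0,0.6,0,0,0.005,8,4.9,0,0.6,0,0,0.005,10.6,6.5,0,0.6,0,0,0.005,10.6,6.5,4,0.6,0,0,0.005,10.6,6.5,8,0.6,0,0,0.005,10.6,6.5,11,0.6,0,0,0.005,10.6,6.5,11,0.6]
}}

```text
time: 4.5
tool_pos: [0.6257, 0.2644, 0.0423]
ee_rot: [-3.128, 0.004, 1.614]
wrist_force: [-0.5, 0.4, -0.5]
width: 0.0617
finger_force: 30.0
```

{"method": "move_arm", "body": {
  "deltas": [0,0,0,0,0,1,0.6,0,0,0,0,0,2,0.6,0,0,0,0,0,2.6,0.6,0,0,0,0,0,3.2,0.6,0,0,0,0,0,3.2,0.6,0,0,0,0,0,3.2,0.6]
}}

```text
time: 5.1
tool_pos: [0.6308, 0.2662, 0.0183]
ee_rot: [3.14, -0.0, 1.614]
wrist_force: [0.5, -0.0, 0.4]
width: 0.0616
finger_force: 30.0
```

{"method": "move_arm", "body": {
  "deltas": [0,0,0,0,0,0.1,0.6,0,0,0,0,0,0.2,0.6,0,0,0,0,0,0.2,0.6]
}}

```text
time: 5.4
tool_pos: [0.6308, 0.2663, 0.0182]
ee_rot: [3.14, -0.0, 1.614]
wrist_force: [-2.9, -1.4, 7.8]
width: 0.0614
finger_force: 30.0
```

{"method": "move_arm", "body": {
  "deltas": [0,0,0,0,0,-0.1,-0.55,0,0,0,0,0,-0.1,-0.55,0,0,0,0,0,-0.1,-0.55,0,0,0,0,0,-4,-0.55,0,0,0,0,0,-9,-0.55,0,0,0,0,0,-13.8,-0.55,0,0,0,0,0,-13.8,-1]
}}

```text
time: 6.1
tool_pos: [0.6343, 0.2675, 0.1638]
ee_rot: [3.125, -0.005, 1.614]
wrist_force: [0.9, 0.1, 0.7]
width: 0.0778
finger_force: 0.0
```

```bash
python3 to.py done 10.6 6.5 14.2 .005; python3 to.py done 0 0 .2 0 ; python3 to.py done 0 0 -13.8 0 .56 -.319 .18 93.3 .56 .1 .18 93
```

```text
cmd [0.632  0.2687 0.018  1.614 ]
cmd [0.632  0.2687 0.016  1.614 ]
cmd [0.632  0.2687 0.154  1.614 ]
[ 0.56  -0.319  0.18  93.3  ] turn -0.014 shift [-58.4   -9.73  -2.6 ]
[ 0.56  0.1   0.18 93.  ] turn -0.009 shift [-16.54  -7.92  -2.6 ]
```

{"method": "move_arm", "body": {
  "deltas": [0,0,0,-3.5,-0.7,-2.6,-1,0,0,0,-7,-1.4,-2.6,-1,0,0,0,-10.5,-2.1,-2.6,-1,0,0,0,-14,-2.8,-2.6,-1,0,0,0,-17,-3.4,-2.6,-1,0,0,0,-17,-3.4,-2.6,-1]
}}

```text
time: 6.7
tool_pos: [0.603, 0.0912, 0.1788]
ee_rot: [-3.14, 0.001, 1.609]
wrist_force: [-0.4, -0.3, 0.3]
width: 0.0939
finger_force: 0.0
```

```bash
python3 to.py done -17 -3.4 -2.6 0 .56 -.319 .18 93.3; python3 - <<'E'
from h import *
s,P,o=wrist();np.savez("w3.npz",**s)
P=cloud(s,cmdT()@np.array(s["T_tool_cam"]));blocks(s,P,-.01)
cv2.imwrite("pics/w3.png",s["image"][:,:,::-1])
E
```

```text
cmd [0.6054 0.0974 0.18   1.614 ]
[ 0.56  -0.319  0.18  93.3  ] turn -0.014 shift [-41.4   -6.33   0.  ]
[352.  42.] [ 320    0   66   87 5424] 0.034 [array([635.7, 252.3]), array([68.4, 85.4]), np.float64(2.8)]
[314. 344.] [ 291  328   45   39 1279] 0.03 [array([596.6, -22.6]), array([ 57.6, 279.3]), np.float64(7.4)]
```

View pics/w3.png

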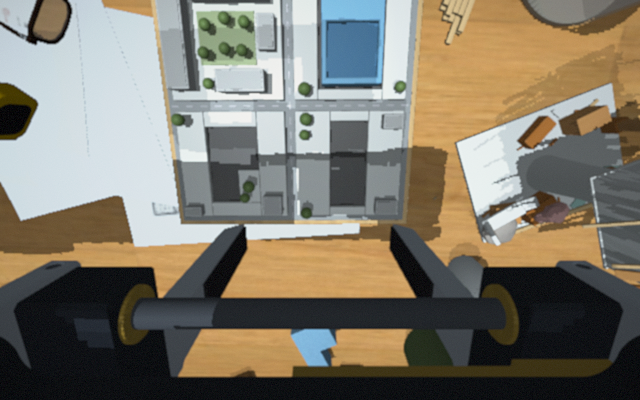

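The podium lies in its pocket at (352,42), top at z = 34 mm as expected. The ell and terrace pockets are visible too, so I'll measure the socket and both pockets from this picture.

```bash
python3 - <<'E'
from h import *
s=dict(np.load("w3.npz"))
pocket(s,312,385,112,214);pocket(s,190,285,112,214)
P=cloud(s,cmdT()@np.array(s["T_tool_cam"]));im=s["image"].astype(int)
b=(im[...,2]-im[...,0]>22)&(im[...,1]>im[...,0]+8);b[120:]=0
H=im[...,2];print(np.percentile(H[b],[5,25,50,75,95]))
m=(b&(H<200)).astype(np.uint8);m=cv2.morphologyEx(m,cv2.MORPH_OPEN,np.ones((5,5)))
n,l,st,c=cv2.connectedComponentsWithStats(m);i=1+np.argmax(st[1:,4]);q=P[l==i];print(st[i],np.median(q[:,2]),cv2.minAreaRect(q[:,:2].astype(np.float32)*1000))
E
```

```text
z tile/floor 0.0134 0.0057 [ 329  120   39   86 3121] [array([639.9, 121.4]), array([ 44.1, 102.3]), np.float64(2.8)]
z tile/floor 0.0133 0.0058 [ 206  126   53   75 2997] [array([502.6, 114.7]), array([59.5, 90.4]), np.float64(2.7)]
[131. 153. 159. 220. 229.]
[ 325   19   55   60 3205] nan ((nan, nan), (0.0, 0.0), 0.0)
```

{"method": "move_arm", "body": {
  "deltas": [0,0,-0.014,-4.5,-0.7,0,-1,0,0,-0.014,-9,-1.4,0,-1,0,0,-0.014,-13.5,-2.1,0,-1,0,0,-0.014,-18,-2.8,0,-1,0,0,-0.014,-22.5,-3.5,0,-1,0,0,-0.014,-27,-4.2,0,-1,0,0,-0.014,-31.5,-4.9,0,-1,0,0,-0.014,-36,-5.6,0,-1]
}}

```text
time: 7.55
tool_pos: [0.5637, -0.2676, 0.1789]
ee_rot: [3.141, -0.001, 1.63]
wrist_force: [0.9, -0.6, 0.8]
width: 0.0941
finger_force: 0.0
```

```bash
python3 to.py done -36 -5.6 0 -.014 .56 -.319 .18 93.3; python3 - <<'E'
from h import *
s,P,o=wrist();print(o["tool_pos"])
P=cloud(s,cmdT()@np.array(s["T_tool_cam"]));blocks(s,P,.016)
cv2.imwrite("pics/w4.png",s["image"][:,:,::-1])
E
```

```text
cmd [ 0.565  -0.2647  0.18    1.628 ]
[ 0.56  -0.319  0.18  93.3  ] turn -0.0 shift [-5.39 -0.81  0.  ]
[ 0.5636915  -0.26760904  0.17885416]
[367.  60.] [ 337   16   59   96 3152] 0.03 [array([ 615.2, -133.4]), array([50.4, 79.4]), np.float64(27.2)]
[184. 210.] [ 162  174   41   77 2555] 0.0447 [array([ 408.8, -308.7]), array([92.7, 34.3]), np.float64(86.7)]
[315. 233.] [ 295  208   40   49 1828] 0.0582 [array([ 564.3, -317.1]), array([43.4, 44.5]), np.float64(2.7)]
```

```bash
python3 to.py .562 -.319 .018 93
```

```text
[ 5.62e-01 -3.19e-01  1.80e-02  9.30e+01] turn 0.005 shift [-5.4  -0.61 16.2 ]
```

{"method": "move_arm", "body": {
  "deltas": [0,0,0.005,-3,-0.3,0,-1,0,0,0.005,-5.4,-0.6,3,-1,0,0,0.005,-5.4,-0.6,7.5,-1,0,0,0.005,-5.4,-0.6,12,-1,0,0,0.005,-5.4,-0.6,15.5,-1,0,0,0.005,-5.4,-0.6,16.2,-1,0,0,0.005,-5.4,-0.6,16.2,0,0,0,0.005,-5.4,-0.6,16.2,1]
}}

```text
time: 8.4
tool_pos: [0.5621, -0.3218, 0.0198]
ee_rot: [3.138, 0.002, 1.624]
wrist_force: [-0.7, -0.6, -0.3]
width: 0.0817
finger_force: 0.0
```

{"method": "move_arm", "body": {
  "deltas": [0,0,0,0,0,0,1,0,0,0,0,0,0,1,0,0,0,0,0,0,1,0,0,0,0,0,0,1,0,0,0,0,0,0,1,0,0,0,0,0,0,1]
}}

```text
time: 9.0
tool_pos: [0.5605, -0.3217, 0.018]
ee_rot: [3.141, 0.0, 1.623]
wrist_force: [0.1, -0.1, 2.2]
width: 0.0436
finger_force: 30.0
```

```bash
python3 to.py done -5.4 -.6 16.2 .005 .56 -.319 .17 93 .633 .16 .17 93
```

```text
cmd [ 0.5621 -0.319   0.018   1.623 ]
[ 0.56  -0.319  0.17  93.   ] turn -0.0 shift [ 1.00e-02 -2.10e-01 -1.52e+01]
[ 0.633  0.16   0.17  93.   ] turn -0.0 shift [ 47.46   9.58 -15.2 ]
```

{"method": "move_arm", "body": {
  "deltas": [0,0,0,0,0,-5,1,0,0,0,0,0,-10,1,0,0,0,2,0.4,-14.5,1,0,0,0,6.5,1.3,-15.2,1,0,0,0,11,2.2,-15.2,1,0,0,0,15.5,3.1,-15.2,1,0,0,0,20,4,-15.2,1,0,0,0,24.5,5,-15.2,1]
}}

```text
time: 9.8
tool_pos: [0.5969, -0.0725, 0.1691]
ee_rot: [-3.141, -0.0, 1.622]
wrist_force: [0.5, -0.9, -0.2]
width: 0.0441
finger_force: 30.0
```

{"method": "move_arm", "body": {
  "deltas": [0,0,0,4.5,0.9,0,1,0,0,0,9,1.8,0,1,0,0,0,13.5,2.7,0,1,0,0,0,18,3.6,0,1,0,0,0,21.5,4.3,0,1,0,0,0,23,4.6,0,1,0,0,0,23,4.6,0,1,0,0,0,23,4.6,0,1]
}}

```text
time: 10.6
tool_pos: [0.6312, 0.1565, 0.1691]
ee_rot: [-3.141, 0.001, 1.622]
wrist_force: [-0.1, -0.1, -0.1]
width: 0.0438
finger_force: 30.0
```

```bash
python3 to.py done 47.5 9.6 -15.2 0; python3 - <<'E'
from h import *
s,P,o=wrist();np.savez("w5.npz",**s);print(o["tool_pos"])
P=cloud(s,cmdT()@np.array(s["T_tool_cam"]));Q=cloud(s,np.array(s["T_tool_cam"]));im=s["image"].astype(int)
b=(im[...,2]-im[...,0]>22)&(im[...,1]>im[...,0]+8)
def rep(n,m,C,z):
    m=cv2.morphologyEx(m.astype(np.uint8),cv2.MORPH_OPEN,np.ones((5,5)))
    k,l,st,c=cv2.connectedComponentsWithStats(m)
    if k<2: print(n,"none");return
    i=1+np.argmax(st[1:,4]);q=C[l==i];print(n,st[i],np.nanmedian(q[:,2]).round(4),[np.round(a,1) for a in cv2.minAreaRect(q[:,:2].astype(np.float32)*1000)])
rep("tower",b&(Q[...,2]<-.035)&(Q[...,2]>-.06),Q,0)
rep("podium",b&(P[...,2]<.045)&(P[...,2]>.018),P,0)
rep("socket",b&(P[...,2]<.031)&(P[...,2]>.018),P,0)
cv2.imwrite("pics/w5.png",s["image"][:,:,::-1])
E
```

```text
cmd [0.6331 0.1604 0.17   1.623 ]
[0.6312357  0.15652887 0.16908178]
tower [ 275  221   86   76 6277] -0.0382 [array([2.1, 0.3]), array([44.3, 44.2]), np.float64(89.9)]
podium [ 292   51   62   95 5696] 0.032 [array([632.9, 253.9]), array([62.1, 91.7]), np.float64(2.7)]
socket [ 297   88   51   52 2534] 0.0274 [array([633.6, 239.9]), array([52.1, 51.5]), np.float64(3.0)]
```

View pics/w5.png

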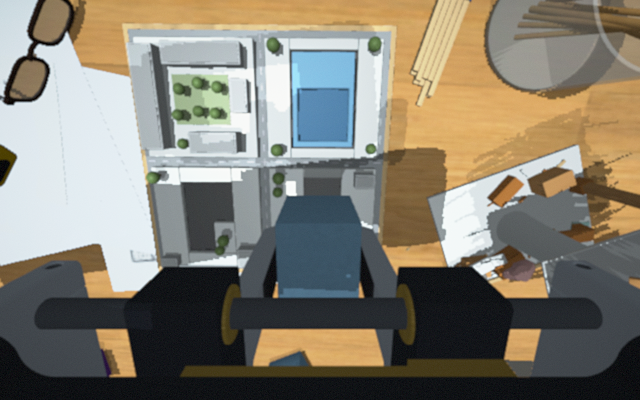

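The wrist view shows the tower held level, and the podium and its socket clear at (322,114). I'll move above the socket and compare both in the tool frame before lowering.

{"method": "move_arm", "body": {
  "deltas": [0,0,0,3,0,0,1,0,0,0,6,0.2,2,1,0,0,0,7.6,0.4,5,1,0,0,0,7.6,0.4,8,1,0,0,0,7.6,0.4,9,1,0,0,0,7.6,0.4,9,1,0,0,0,7.6,0.4,9,1]
}}

```text
time: 11.35
tool_pos: [0.6325, 0.2327, 0.0811]
ee_rot: [3.139, -0.0, 1.621]
wrist_force: [-0.5, 1.0, -0.2]
width: 0.0437
finger_force: 30.0
```

```bash
python3 to.py done 7.6 .4 9 0; python3 - <<'E'
from h import *
s,P,o=wrist();np.savez("w6.npz",**s);print(o["tool_pos"])
P=cloud(s,cmdT()@np.array(s["T_tool_cam"]));Q=cloud(s,np.array(s["T_tool_cam"]));im=s["image"].astype(int)
b=(im[...,2]-im[...,0]>22)&(im[...,1]>im[...,0]+8)
m=b&(P[...,2]<.042)&(P[...,2]>.029);k,l,st,c=cv2.connectedComponentsWithStats(m.astype(np.uint8));i=1+np.argmax(st[1:,4])
q=Q[l==i][:,:2]*1000;print(st[i]);a=1.623-np.pi/2-np.radians(2.7)
print("podium slab in tool x:",np.percentile(q[:,0],[.3,99.7]).round(1),"y:",np.percentile(q[q[:,0]>45][:,1],[.5,99.5]).round(1))
t=b&(Q[...,2]<-.03)&(Q[...,2]>-.06);w=Q[t][:,:2]*1000;print("tower",cv2.minAreaRect(w.astype(np.float32)),np.median(Q[t][:,2]))
# socket far edge: innermost slab x along the centre line
c0=q[abs(q[:,1])<12];print("inner edge",np.percentile(c0[:,0],[.5,2,99.5]).round(1))
E
```

```text
cmd [0.6332 0.2365 0.08   1.623 ]
[0.63246898 0.23266471 0.08111872]
[ 276  135   82   77 3836]
podium slab in tool x: [ 6.3 62.4] y: [-31.3  30.1]
tower ((2.070066452026367, 0.5541114807128906), (43.95130157470703, 44.96995162963867), 0.3936895728111267) -0.03814550047208397
inner edge [29.  29.3 62.4]
```

Tower centre is (2.1, 0.5) and socket centre about (2.6, -0.6) in mm, so it will fit. Lowering.

{"method": "move_arm", "body": {
  "deltas": [0,0,0,0.05,-0.05,1.2,1,0,0,0,0.05,-0.05,2.2,1,0,0,0,0.05,-0.05,2.8,1,0,0,0,0.05,-0.05,3.1,1,0,0,0,0.05,-0.05,3.3,1,0,0,0,0.05,-0.05,3.3,1]
}}

```text
time: 12.0
tool_pos: [0.6309, 0.2345, 0.0465]
ee_rot: [3.141, -0.0, 1.623]
wrist_force: [0.5, 0.7, -0.6]
width: 0.044
finger_force: 30.0
```

{"method": "move_arm", "body": {
  "deltas": [0,0,0,0,0,0.1,1,0,0,0,0,0,0.2,1,0,0,0,0,0,0.2,1]
}}

```text
time: 12.3
tool_pos: [0.6313, 0.2346, 0.046]
ee_rot: [3.14, -0.0, 1.623]
wrist_force: [-1.4, 0.4, 5.0]
width: 0.0437
finger_force: 30.0
```

{"method": "move_arm", "body": {
  "deltas": [0,0,0,0,0,-0.1,-0.3,0,0,0,0,0,-0.1,-0.3,0,0,0,0,0,-0.1,-0.3,0,0,0,0,0,-4,-0.3,0,0,0,0,0,-8.5,-0.3,0,0,0,0,0,-13,-0.3,0,0,0,0,0,-13.5,-1]
}}

```text
time: 13.0
tool_pos: [0.634, 0.2353, 0.1881]
ee_rot: [3.128, -0.003, 1.623]
wrist_force: [0.5, -0.6, 0.5]
width: 0.0661
finger_force: 0.0
```

```bash
python3 to.py done .05 -.05 3.5 0; python3 to.py done 0 0 -13.5 0 .407 -.306 .18 86.5 .41 -.28 .18 86.5; python3 - <<'E'
from h import *
s,P,o=wrist();print(o["tool_pos"]);cv2.imwrite("pics/w7.png",s["image"][120:360,200:440,::-1])
E
```

```text
cmd [0.6326 0.237  0.045  1.623 ]
cmd [0.6326 0.237  0.18   1.623 ]
[ 0.407 -0.306  0.18  86.5  ] turn 0.113 shift [-53.04 -25.37   0.  ]
[ 0.41 -0.28  0.18 86.5 ] turn 0.113 shift [-50.46 -24.93   0.  ]
[0.63404307 0.23532482 0.18807795]
```

View pics/w7.png

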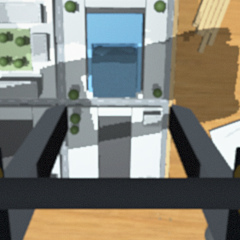

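The tower stands in the socket at crop (117,65), square with it. On to the terrace.

{"method": "move_arm", "body": {
  "deltas": [0,0,0.113,-4.3,-2,0,-1,0,0,0.113,-8.6,-4.1,0,-1,0,0,0.113,-12.9,-6.2,0,-1,0,0,0.113,-17.2,-8.2,0,-1,0,0,0.113,-21.5,-10.3,0,-1,0,0,0.113,-25.8,-12.3,0,-1,0,0,0.113,-30.1,-14.4,0,-1,0,0,0.113,-34.4,-16.5,0,-1]
}}

```text
time: 13.85
tool_pos: [0.482, -0.1189, 0.177]
ee_rot: [-3.138, -0.001, 1.51]
wrist_force: [1.7, -0.7, 0.5]
width: 0.0937
finger_force: 0.0
```

```bash
python3 to.py done -34.4 -16.5 0 .113  .407 -.304 .18 86.5  .407 -.304 .0115 86.5
```

```text
cmd [ 0.4858 -0.1152  0.18    1.51  ]
[ 0.407 -0.304  0.18  86.5  ] turn 0.0 shift [-19.33  -6.72   0.  ]
[ 4.07e-01 -3.04e-01  1.15e-02  8.65e+01] turn 0.0 shift [-19.33  -6.72  16.85]
```

{"method": "move_arm", "body": {
  "deltas": [0,0,0,-4.5,-1.6,0,-1,0,0,0,-9,-3.2,0,-1,0,0,0,-13.5,-4.8,0,-1,0,0,0,-17.5,-6.1,0,-1,0,0,0,-19.3,-6.7,0,-1,0,0,0,-19.3,-6.7,0,-1,0,0,0,-19.3,-6.7,0,-1]
}}

```text
time: 14.55
tool_pos: [0.4047, -0.3056, 0.1776]
ee_rot: [-3.139, -0.003, 1.509]
wrist_force: [-0.2, 0.5, 0.2]
width: 0.094
finger_force: 0.0
```

```bash
python3 to.py done -19.3 -6.7 0 0; python3 - <<'E'
from h import *
s,P,o=wrist();print(o["tool_pos"]);Q=cloud(s,np.array(s["T_tool_cam"]))
im=s["image"].astype(int);b=(im[...,2]-im[...,0]>22)&(im[...,1]>im[...,0]+8)&(Q[...,2]<.165)&(Q[...,2]>.12)
b=cv2.morphologyEx(b.astype(np.uint8),cv2.MORPH_OPEN,np.ones((5,5)));k,l,st,c=cv2.connectedComponentsWithStats(b)
for i in range(1,k):
    if st[i,4]>500:print(st[i],[np.round(a,1) for a in cv2.minAreaRect(Q[l==i][:,:2].astype(np.float32)*1000)])
E
```

```text
cmd [ 0.4072 -0.3038  0.18    1.51  ]
[ 0.40471607 -0.30559529  0.17755148]
[ 477    0   55   59 2098] [array([171.7, 194.3]), array([34.5, 66.8]), np.float64(59.1)]
[ 306  151   31   78 2265] [array([-6.5,  3.3]), array([92.2, 33.1]), np.float64(0.2)]
```

{"method": "move_arm", "body": {
  "deltas": [0,0,0,-0.1,0.3,5,-1,0,0,0,-0.1,0.3,10,-1,0,0,0,-0.1,0.3,14.5,-1,0,0,0,-0.1,0.3,16.5,-1,0,0,0,-0.1,0.3,16.8,-1,0,0,0,-0.1,0.3,16.8,0,0,0,0,-0.1,0.3,16.8,1,0,0,0,-0.1,0.3,16.8,1]
}}

```text
time: 15.4
tool_pos: [0.4097, -0.3084, 0.0137]
ee_rot: [3.138, 0.003, 1.51]
wrist_force: [0.2, -0.1, 0.6]
width: 0.0734
finger_force: 0.0
```

{"method": "move_arm", "body": {
  "deltas": [0,0,0,0,0,0,1,0,0,0,0,0,0,1,0,0,0,0,0,0,1,0,0,0,0,0,0,1,0,0,0,0,0,0,1,0,0,0,0,0,0,1,0,0,0,0,0,0,1]
}}

```text
time: 16.1
tool_pos: [0.4082, -0.3075, 0.0115]
ee_rot: [-3.142, -0.0, 1.51]
wrist_force: [0.3, 0.1, 0.5]
width: 0.0339
finger_force: 30.0
```

```bash
python3 to.py done -.1 .3 16.8 0 .41 -.29 .17 86.5 .638 .06 .17 92.7
```

```text
cmd [ 0.4101 -0.3049  0.012   1.51  ]
[ 0.41 -0.29  0.17 86.5 ] turn 0.0 shift [  1.49  -0.11 -15.8 ]
[6.38e-01 6.00e-02 1.70e-01 9.27e+01] turn -0.108 shift [ 37.81  20.53 -15.8 ]
```

{"method": "move_arm", "body": {
  "deltas": [0,0,0,0,0,-5,1,0,0,0,0,0,-10,1,0,0,-0.1,2,1.2,-15,1,0,0,-0.108,6,3.5,-15.8,1,0,0,-0.108,10.2,6,-15.8,1,0,0,-0.108,14.4,8.4,-15.8,1,0,0,-0.108,18.6,10.9,-15.8,1,0,0,-0.108,22.8,13.3,-15.8,1]
}}

```text
time: 16.9
tool_pos: [0.5557, -0.0862, 0.1694]
ee_rot: [3.141, 0.0, 1.618]
wrist_force: [0.3, 0.2, -0.8]
width: 0.0336
finger_force: 30.0
```

```bash
python3 to.py done 22.8 13.3 -15.8 -.108 .638 .03 .17 92.7
```

```text
cmd [ 0.5568 -0.0854  0.17    1.618 ]
[6.38e-01 3.00e-02 1.70e-01 9.27e+01] turn 0.0 shift [11.15  8.66  0.  ]
```

{"method": "move_arm", "body": {
  "deltas": [0,0,0,3.8,2.9,0,1,0,0,0,7.6,5.8,0,1,0,0,0,11.2,8.7,0,1,0,0,0,11.2,8.7,0,1,0,0,0,11.2,8.7,0,1]
}}

```text
time: 17.4
tool_pos: [0.6365, 0.0289, 0.1684]
ee_rot: [-3.14, 0.0, 1.62]
wrist_force: [0.6, -0.3, -0.5]
width: 0.0339
finger_force: 30.0
```

```bash
python3 to.py done 11.2 8.7 0 0; python3 - <<'E'
from h import *
s,P,o=wrist();np.savez("w8.npz",**s);print(o["tool_pos"]);Q=cloud(s,np.array(s["T_tool_cam"]))
im=s["image"].astype(int);b=(im[...,2]-im[...,0]>22)&(im[...,1]>im[...,0]+8)&(Q[...,2]<.03)&(Q[...,2]>-.045)
b=cv2.morphologyEx(b.astype(np.uint8),cv2.MORPH_OPEN,np.ones((5,5)));k,l,st,c=cv2.connectedComponentsWithStats(b)
for i in range(1,k):
    if st[i,4]>500:
        q=Q[l==i];print(st[i],np.percentile(q[:,2],[1,20,50,80]).round(4),np.percentile(q[:,0],[.3,99.7]).round(4),[np.round(a,1) for a in cv2.minAreaRect(q[:,:2].astype(np.float32)*1000)])
cv2.imwrite("pics/w8.png",s["image"][:,:,::-1])
E
```

```text
cmd [0.6384 0.0305 0.17   1.618 ]
[0.63647739 0.02885082 0.16835966]
[ 286  171   65  126 7404] [-0.0329 -0.0318 -0.0228 -0.0204] [-0.0358  0.0416] [array([2.7, 0.4]), array([36.1, 78.1]), np.float64(89.9)]
```

View pics/w8.png

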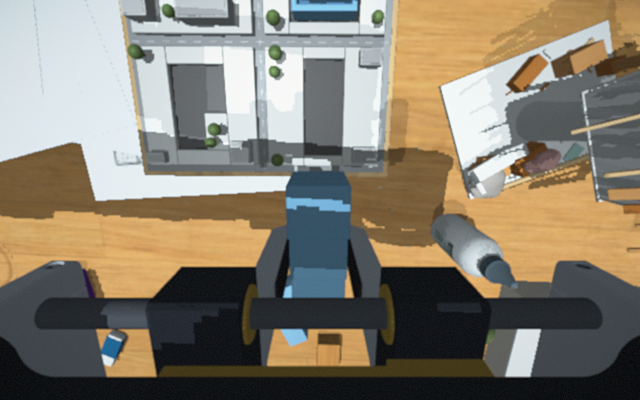

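The terrace is held level, high step at the front, and its pocket is clear at columns 303–350, rows 58–155. Measuring the pocket.

```bash
python3 - <<'E'
from h import *
s=dict(np.load("w8.npz"));pocket(s,290,360,50,168);pocket(s,160,255,50,160)
Q=cloud(s,np.array(s["T_tool_cam"]));im=s["image"].astype(int)
b=(im[...,2]-im[...,0]>22)&(im[...,1]>im[...,0]+8)
q=Q[b&(Q[...,2]<-.028)&(Q[...,2]>-.04)];print("hi step",np.percentile(q[:,0],[1,99]).round(4),cv2.minAreaRect(q[:,:2].astype(np.float32)*1000))
E
```

```text
z tile/floor 0.0137 0.006 [ 303   59   41   96 3817] [array([639.8, 116.8]), array([ 44.2, 102.2]), np.float64(2.1)]
z tile/floor 0.0135 0.0057 [ 169   64   57   85 3685] [array([502.4, 111.3]), array([59.5, 90.3]), np.float64(2.2)]
hi step [0.0121 0.0415] ((26.66504669189453, 0.04515266418457031), (33.91852951049805, 29.98086166381836), 89.81710815429688)
```

```bash
python3 to.py .6396 .1211 .17 92.5
```

```text
[ 0.6396  0.1211  0.17   92.5   ] turn 0.004 shift [9.04 0.55 0.  ]
```

{"method": "move_arm", "body": {
  "deltas": [0,0,0.004,4,0.2,0,1,0,0,0.004,8,0.5,0,1,0,0,0.004,9.05,0.55,3,1,0,0,0.004,9.05,0.55,7,1,0,0,0.004,9.05,0.55,11,1,0,0,0.004,9.05,0.55,12.5,1,0,0,0.004,9.05,0.55,12.5,1,0,0,0.004,9.05,0.55,12.5,1]
}}

```text
time: 18.25
tool_pos: [0.6388, 0.1178, 0.0465]
ee_rot: [3.139, -0.0, 1.612]
wrist_force: [-0.6, -0.1, -1.4]
width: 0.0338
finger_force: 30.0
```

```bash
python3 to.py done 9.05 .55 12.5 .004; python3 - <<'E'
from h import *
s,P,o=wrist();print(o["tool_pos"]);cv2.imwrite("pics/w9.png",s["image"][80:360,180:460,::-1])
E
```

```text
cmd [0.6396 0.1212 0.045  1.614 ]
[0.63884746 0.1177691  0.04645665]
```

View pics/w9.png

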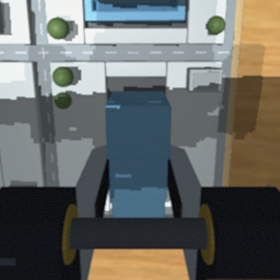

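The terrace sits over its pocket, whose far edge shows at crop (135,78), and the fingers are clear of the trees. Lowering.

{"method": "move_arm", "body": {
  "deltas": [0,0,0,0,0,1,1,0,0,0,0,0,1.9,1,0,0,0,0,0,2.4,1,0,0,0,0,0,2.7,1,0,0,0,0,0,2.7,1]
}}

```text
time: 18.8
tool_pos: [0.6377, 0.1187, 0.0175]
ee_rot: [-3.141, -0.0, 1.614]
wrist_force: [0.2, 0.8, 0.2]
width: 0.034
finger_force: 30.0
```

{"method": "move_arm", "body": {
  "deltas": [0,0,0,0,0,0.1,1,0,0,0,0,0,0.2,1,0,0,0,0,0,0.2,1]
}}

```text
time: 19.1
tool_pos: [0.6378, 0.1187, 0.0175]
ee_rot: [3.141, -0.0, 1.614]
wrist_force: [-4.7, -0.4, 8.9]
width: 0.0342
finger_force: 30.0
```

{"method": "move_arm", "body": {
  "deltas": [0,0,0,0,0,-0.1,0,0,0,0,0,0,-0.1,0,0,0,0,0,0,-0.1,0,0,0,0,0,0,-4,0,0,0,0,0,0,-8.5,0,0,0,0,0,0,-13,0,0,0,0,0,0,-16.5,-1]
}}

```text
time: 19.8
tool_pos: [0.6384, 0.1187, 0.1834]
ee_rot: [3.139, -0.0, 1.614]
wrist_force: [0.9, 0.9, -0.3]
width: 0.0517
finger_force: 0.0
```

```bash
python3 to.py done 0 0 2.9 0;python3 to.py done 0 0 -16.5 0 .607 -.118 .18 117.2
```

```text
cmd [0.6396 0.1212 0.016  1.614 ]
cmd [0.6396 0.1212 0.181  1.614 ]
[  0.607  -0.118   0.18  117.2  ] turn -0.432 shift [-23.76  -4.29   0.1 ]
```

{"method": "move_arm", "body": {
  "deltas": [0,0,-0.1,-4.5,-0.8,0,-1,0,0,-0.2,-9,-1.6,0,-1,0,0,-0.3,-13.5,-2.4,0,-1,0,0,-0.4,-18,-3.3,0,-1,0,0,-0.432,-22,-4,0,-1,0,0,-0.432,-23.8,-4.3,0.1,-1,0,0,-0.432,-23.8,-4.3,0.1,-1,0,0,-0.432,-23.8,-4.3,0.1,-1]
}}

```text
time: 20.6
tool_pos: [0.6053, -0.1199, 0.1791]
ee_rot: [3.141, -0.001, 2.046]
wrist_force: [-0.1, -0.2, 0.3]
width: 0.0941
finger_force: 0.0
```

```bash
python3 to.py done -23.8 -4.3 .1 -.432; cat > held.py <<'E'
from h import *
import sys
lo,hi=map(float,sys.argv[1:3])
s,P,o=wrist();np.savez("last.npz",**s);print(o["tool_pos"]);Q=cloud(s,np.array(s["T_tool_cam"]))
im=s["image"].astype(int);b=(im[...,2]-im[...,0]>22)&(im[...,1]>im[...,0]+8)&(Q[...,2]<hi)&(Q[...,2]>lo)
b=cv2.morphologyEx(b.astype(np.uint8),cv2.MORPH_OPEN,np.ones((5,5)));k,l,st,c=cv2.connectedComponentsWithStats(b)
for i in range(1,k):
    if st[i,4]>500:
        q=Q[l==i];print(st[i],np.median(q[:,2]).round(4),[np.round(a,1) for a in cv2.minAreaRect(q[:,:2].astype(np.float32)*1000)])
cv2.imwrite(sys.argv[3],s["image"][:,:,::-1])
E
python3 held.py .12 .17 pics/w10.png
```

```text
cmd [ 0.6069 -0.1184  0.18    2.046 ]
[ 0.60527886 -0.11988131  0.17910074]
[ 414    0   62   52 1972] 0.1495 [array([174.9, 131.9]), array([58. , 42.5]), np.float64(25.3)]
[ 297  166   43   68 2177] 0.151 [array([-18. ,  -0.1]), array([48.5, 79.9]), np.float64(89.5)]
```

View pics/w10.png

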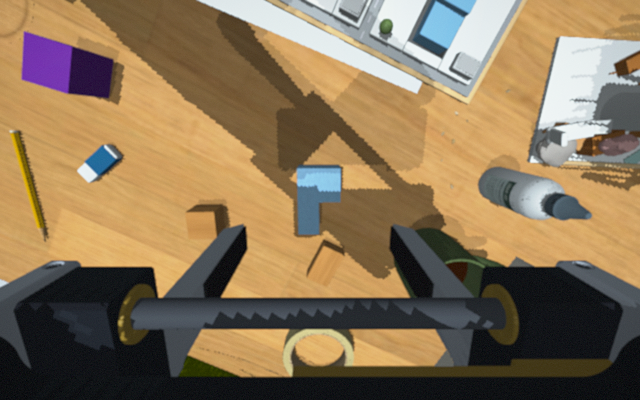

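The ell lies squarely between the fingers at (320,200), with timber and mug clear of them. I'll descend and grip.

{"method": "move_arm", "body": {
  "deltas": [0,0,0,0,0,5,-1,0,0,0,0,0,10,-1,0,0,0,0,0,14.5,-1,0,0,0,0,0,16.5,-1,0,0,0,0,0,16.8,-1,0,0,0,0,0,16.8,0,0,0,0,0,0,16.8,1,0,0,0,0,0,16.8,1]
}}

```text
time: 21.45
tool_pos: [0.607, -0.121, 0.0142]
ee_rot: [3.138, 0.003, 2.046]
wrist_force: [-0.4, 0.6, 0.5]
width: 0.0734
finger_force: 0.0
```

{"method": "move_arm", "body": {
  "deltas": [0,0,0,0,0,0,1,0,0,0,0,0,0,1,0,0,0,0,0,0,1,0,0,0,0,0,0,1,0,0,0,0,0,0,1,0,0,0,0,0,0,1]
}}

```text
time: 22.05
tool_pos: [0.6054, -0.1212, 0.0121]
ee_rot: [3.141, 0.001, 2.046]
wrist_force: [0.2, -1.8, 3.7]
width: 0.0495
finger_force: 30.0
```

```bash
python3 to.py done 0 0 16.8 0 .505 .03 .17 92.4
```

```text
cmd [ 0.6069 -0.1184  0.012   2.046 ]
[5.05e-01 3.00e-02 1.70e-01 9.24e+01] turn 0.433 shift [ 17.86  -2.27 -15.8 ]
```

{"method": "move_arm", "body": {
  "deltas": [0,0,0,0,0,-5,1,0,0,0,0,0,-10,1,0,0,0.12,2,-0.3,-15,1,0,0,0.24,6,-0.8,-15.8,1,0,0,0.36,10.5,-1.3,-15.8,1,0,0,0.433,15,-1.9,-15.8,1,0,0,0.433,17.9,-2.3,-15.8,1,0,0,0.433,17.9,-2.3,-15.8,1]
}}

```text
time: 22.85
tool_pos: [0.5007, 0.0304, 0.1693]
ee_rot: [-3.141, -0.001, 1.617]
wrist_force: [1.0, -1.1, -0.5]
width: 0.0501
finger_force: 30.0
```

{"method": "move_arm", "body": {
  "deltas": [0,0,0,0,0,0,1,0,0,0,0,0,0,1]
}}

```text
time: 23.05
tool_pos: [0.5032, 0.0269, 0.1691]
ee_rot: [-3.141, 0.0, 1.612]
wrist_force: [0.6, -0.8, -0.1]
width: 0.05
finger_force: 30.0
```

```bash
python3 to.py done 17.9 -2.3 -15.8 .433; python3 held.py -.045 .02 pics/w11.png
```

```text
cmd [0.5046 0.0302 0.17   1.613 ]
[0.50318459 0.0268741  0.16911607]
[ 276  199   85   98 6895] -0.0161 [array([-5.3,  1.1]), array([51.9, 57.5]), np.float64(89.6)]
```

View pics/w11.png

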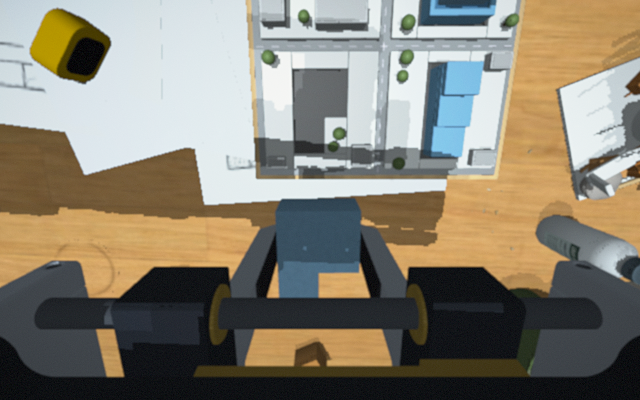

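The ell is held level and its pocket is clear at columns 294–348, rows 70–153. The terrace sits in its own pocket at (450,110).

```bash
python3 - <<'E'
from h import *
s=dict(np.load("last.npz"));pocket(s,284,376,55,166)
P=cloud(s,cmdT()@np.array(s["T_tool_cam"]));blocks(s,P,.016)
E
```

```text
z tile/floor 0.013 0.0054 [ 292   69   56   84 3711] [array([502.8, 112.6]), array([60.3, 89.9]), np.float64(2.5)]
[458.  10.] [ 423    0   73   21 1424] 0.034 [array([634.1, 213.9]), array([17.9, 64. ]), np.float64(89.9)]
[451. 106.] [ 426   61   57   96 4000] 0.0503 [array([638.8, 117.3]), array([35. , 91.4]), np.float64(2.4)]
[315. 242.] [ 276  199   85   99 6960] 0.1869 [array([505.4,  26.7]), array([51.6, 62. ]), np.float64(0.2)]
```

```bash
python3 to.py .5016 .1294 .17 92.5
```

```text
[ 0.5016  0.1294  0.17   92.5   ] turn -0.001 shift [9.92 0.12 0.  ]
```

{"method": "move_arm", "body": {
  "deltas": [0,0,0,4,0,0,1,0,0,0,8,0.1,0,1,0,0,0,9.9,0.1,3,1,0,0,0,9.9,0.1,7,1,0,0,0,9.9,0.1,11,1,0,0,0,9.9,0.1,12.5,1,0,0,0,9.9,0.1,12.5,1,0,0,0,9.9,0.1,12.5,1]
}}

```text
time: 23.9
tool_pos: [0.5004, 0.126, 0.0447]
ee_rot: [3.142, 0.0, 1.612]
wrist_force: [-0.5, 0.5, -0.3]
width: 0.0499
finger_force: 30.0
```

```bash
python3 to.py done 9.9 .1 12.5 0; python3 - <<'E'
from h import *
s,P,o=wrist();print(o["tool_pos"]);cv2.imwrite("pics/w12.png",s["image"][60:360,160:460,::-1])
E
```

```text
cmd [0.5014 0.1292 0.045  1.613 ]
[0.50044115 0.12599351 0.0446588 ]
```

View pics/w12.png

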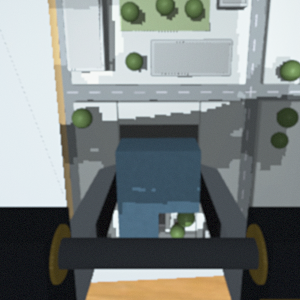

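The ell is lined up: pocket columns 120–200, ell 117–200, with the trees inside the missing quarter. Lowering.

{"method": "move_arm", "body": {
  "deltas": [0,0,0,0,0,1,1,0,0,0,0,0,1.9,1,0,0,0,0,0,2.4,1,0,0,0,0,0,2.7,1,0,0,0,0,0,2.7,1]
}}

```text
time: 24.45
tool_pos: [0.4994, 0.1266, 0.018]
ee_rot: [-3.141, 0.0, 1.613]
wrist_force: [-1.0, -1.1, 3.4]
width: 0.0499
finger_force: 30.0
```

{"method": "move_arm", "body": {
  "deltas": [0,0,0,0,0,0.1,1,0,0,0,0,0,0.2,1,0,0,0,0,0,0.2,1]
}}

```text
time: 24.75
tool_pos: [0.4994, 0.1266, 0.018]
ee_rot: [-3.141, 0.0, 1.613]
wrist_force: [-5.3, -1.1, 13.2]
width: 0.0496
finger_force: 30.0
```

Contact at the expected height. I'll release, lift and back off to get a clear view.

{"method": "move_arm", "body": {
  "deltas": [0,0,0,0,0,-0.1,-0.3,0,0,0,0,0,-0.1,-0.3,0,0,0,0,0,-0.1,-0.3,0,0,0,0,0,-4,-0.3,0,0,0,0,0,-8.5,-0.3,0,0,0,0,0,-13,-0.3,0,0,0,0,0,-17.5,-0.3]
}}

```text
time: 25.45
tool_pos: [0.4992, 0.1266, 0.1915]
ee_rot: [-3.141, -0.0, 1.613]
wrist_force: [1.0, 0.0, -0.3]
width: 0.0611
finger_force: 0.0
```

{"method": "move_arm", "body": {
  "deltas": [0,0,0,-4,1,0,-1,0,0,0,-7,2,-1,-1,0,0,0,-7,3,-4,-1,0,0,0,-7,3,-6,-1,0,0,0,-7,3,-6,-1,0,0,0,-7,3,-6,-1]
}}

```text
time: 26.05
tool_pos: [0.5325, 0.058, 0.2498]
ee_rot: [-3.141, -0.0, 1.613]
wrist_force: [0.3, -0.1, -0.4]
width: 0.0941
finger_force: 0.0
```

```bash
python3 to.py done 0 0 2.9 0;python3 to.py done 0 0 -17.5 0; python3 to.py done -7 3 -6 0; python3 - <<'E'
from h import *
s,P,o=wrist();print(o["tool_pos"])
P=cloud(s,cmdT()@np.array(s["T_tool_cam"]));blocks(s,P,.016)
cv2.imwrite("pics/w13.png",s["image"][:,:,::-1]);np.savez("last.npz",**s)
s=robot.snapshot("top") if 0 else None
E
```

```text
cmd [0.5014 0.1292 0.016  1.613 ]
cmd [0.5014 0.1292 0.191  1.613 ]
cmd [0.5343 0.0605 0.251  1.613 ]
[0.53248057 0.05799539 0.24975685]
[407.  32.] [ 376    0   66   67 3940] 0.0859 [array([633.1, 243.1]), array([62.5, 75.1]), np.float64(2.6)]
[399. 134.] [ 382  100   37   72 2142] 0.0507 [array([639.4, 116.4]), array([34.7, 91.9]), np.float64(2.4)]
[292. 130.] [ 275  105   39   62 1795] 0.0363 [array([501.4, 112. ]), array([49.4, 79. ]), np.float64(2.4)]
```

View pics/w13.png

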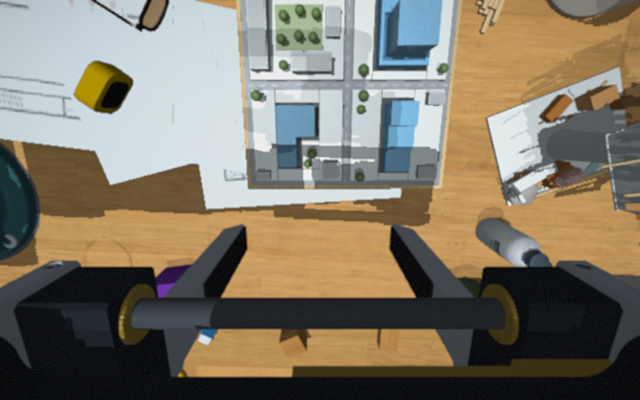

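All four blocks are in place. Measured tops match a full seat: ell 36 mm, terrace 51 mm, tower 86 mm. Handing in.

```bash
python3 -c "
from bench import robot
print(robot.close_job())"
```

```text
the job is handed in; nothing more can be done
None
```

The job is handed in at about 26 s: ell, terrace and podium lie flat in their own plots and the tower stands in the podium's socket, all confirmed by camera heights; the arm never touched the timber blocks or eraser, and the hand-in returned no verdict.

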